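# Roll a round bar into the V-block

### The arm

A 6-joint arm with a two-finger parallel gripper is mounted at the origin on the work surface; the furniture and walls round the work are solid. World frame = base frame: x ahead of the robot, y to its left, z up, the work surface at z = 0. Lengths are in mm, angles in rad, forces in N, time in s.
With the tool pointing down it reaches from about 350 to 975 mm from the base axis. Payload 17.4 kg.
Tool frame: the origin (TCP) lies midway between the tips of the shut fingers; the grasp point (between the pads) lies 19 mm behind it; z points along the fingers, x is the direction in which the jaws open and shut, and the axes are right-handed (so a half turn about z gives the same grasp; the last joint's range is limited). The gripper opens to 85 mm and grips with 20 to 120 N. Pads are 22 mm wide; open, the fingers measure 114 mm over their backs; the gripper's body (76 mm by 85 mm) begins 54 mm behind the grasp point. The pads swing forward as they close: fully open they stand 13 mm farther back than shut.
Start: joints at [-1.32, 0.116, 1.442, -0, 1.584, -0.038], TCP at [192.232, -647.054, 231.303] pointing down, gripper open.
Joint ranges: [-2.83, 2.83], [-0.83, 2.19], [0.07, 2.5], [-1.14, 4.28], [0.01, 3], [-2.97, 2.97]. Speed limits (rad/s): [1.89, 1.89, 2.22, 3.14, 3.14, 3.14].

### API

Orientations are given as a rotation vector (axis times angle).
In Python, from workcell import r gives the robot as it stands.
- The arm moves only by the shell command python3 -m pendant 'ROWS' [OPENING] [FORCE]. ROWS is JSON, a list of rows, each a list of 2 entries, a list of its own where there are three numbers: the shift along the tool's x, y, z in m, then the turn about the tool's z in rad. In form: [[[x, y, z], spin], ...]. A call has exactly 8 rows; each row is the pose to reach, as a shift and turn from the pose commanded when the call began, along the tool's axes at that moment; what a row does not reach only later rows make up. A row lasts 1/10 s, in which the tool goes at most 50 mm and 8.59 degrees, less where a joint would pass 70% of its speed; a pose out of reach is approached as far as the arm can. A call with a gripper value outside its range is refused whole. OPENING is the gripper command: -1 is shut, 1 is fully open, values between are in proportion, set as the call begins (- or left out, the last holds). The fingers move at their own pace and stop on an object; FORCE is the grip in N (left out, the last holds). Time passes only in rows, so rows that repeat a pose let the fingers close, or fill a call up. It gives the time, the measured TCP pose, the force and the opening at its end, in the units of the state.
- r.get_obs(): the state, without advancing time (a new reading comes with each control period).
- r.snapshot(name): name is "side" or "top"; returns the picture (480x640x3 uint8, red, green, blue); there is no depth.
- r.camera_info(name): a dict with "K" (3x3 intrinsics, pixels), "dist_coeffs" ([k1, k2, p1, p2, k3] as OpenCV has them; the pictures are not rectified), "R" (3x3) and "t" (3): a world point X has camera coordinates R X + t. Camera axes: x right, y down, z forward; pixel columns grow to the right and rows downward; lengths in mm; the calibration is good to about 2 mm. A picture is of the moment at which its call begins. camera_info takes no time and is no camera call.
- r.sign_off(): hands the job in, once; it reports no verdict.
The state is a dict: "t": time; "joint_positions": joint angles; "joint_velocities": joint speeds; "joint_efforts": joint torques, N m; "position": TCP position; "ee_rot": TCP orientation; "force": force on the tool from outside, world axes, zero at the start; "torque": the same for the moment, N m; "grip_width": opening from 0.0 (shut) to 1.0 (fully open).
Only numpy, scipy, OpenCV 4.12 (cv2) and the standard library are available. Lean on these libraries where they do the work, as an engineer would, in place of code of your own. Each camera call takes 0.05 s, during which the arm holds its last target.

### The job

Roll the silver aluminium round bar along the bench, pushing it by its side, up the ramp and into the groove of the blue V-block; then push on its far end so that it slides along the groove until it sits against the block's end stop. Only push it with the fingers, never lift it, and leave the copper bar and the two paint pots where they are.

Things in the scene. Friction and masses are not known exactly. Their poses are not given: they have to be found in the camera images.
- alu_bar: Silver aluminium round bar, 40 mm diameter, 90 mm long, 0.2 to 0.45 kg, lying to the left or right of the V-block, within about 0.1 rad of parallel to it; smooth, oiled (friction about 0.3), rolls easily. Origin: centre of the bar, on its axis (20 mm above the bench at the start); x runs along the bar, y and z turn as it rolls. End faces flat and closed.
- copper_bar: Copper-coloured round bar of the same size (origin and axes likewise), on the other side of the V-block. It is to be left alone.
- v_block: Blue V-block fixed to the bench, 90 mm long, 156 mm wide. Origin: on the bench top under the groove's middle; x along the groove, away from the robot, y across, z up. From y = +-78 mm plain ramps rise to crests 18 mm high at y = +-17 mm; between them a 90 degree V, lowest 1.5 mm above the bench. The bar's axis is 30 mm up in the V, 38 mm up on a crest.
- pot_white: White stained plastic paint pot, 77 mm wide, 85 mm high, standing loose beside the work, at its left or right; origin at the centre of its underside. To be left alone.
- pot_blue: White plastic paint pot with light blue stains, 79 mm wide, 78 mm high, standing loose beside the work, at its left or right; origin at the centre of its underside. To be left alone.
- stop_face (a point): Middle of the groove-side face of the dark end stop, 30 mm above the bench, at the V-block's near end (block x = -45 mm). The stop is a fixed plate 56 mm wide across the groove, 10 mm thick, 46 mm high, on a bolted foot that reaches 34 mm nearer the robot. With the bar's near end against it, the bar's centre is at block x = 0.
- groove_end (a point): Point on the centre line of the seated bar, 30 mm above the bench, at the far, open end of the groove (block x = +45 mm); the bar's far end is here when the bar is home. Nothing stands beyond it.
Not all that is in view belongs to the job. What is shaped like the alu_bar but black is not meant.

How it is judged:
By the outcome, as a careful person would: the job done as asked, in the order asked, and still so for the second after the job is handed in, with the robot touching nothing.
It also fails if it takes over 54 s, if anything falls off the work surface, if the arm or the gripper's body presses on something with over 40 N, if the wrist force passes 120 N, or if a joint passes its speed limit or range.

## Working session

There is one attempt and no reset: what is moved stays moved. The work goes in short steps, Python scripts to look and compute and a shell command to move; the robot and the scene stay as the last step left them, time stands still between calls to the robot, and variables do not carry over. Pictures are saved under pics/ and viewed, and the job is handed in when it is done.

```bash
mkdir -p pics; ls; python3 - <<'E'
from workcell import r
import cv2
o=r.get_obs()
for k in o: print(k,o[k])
for n in("side","top"):
    cv2.imwrite(f"pics/{n}0.png",r.snapshot(n)[:,:,::-1]); c=r.camera_info(n); print(n,c)
E
```

```text
pics
t 0.0
joint_positions [-1.31977178e+00  1.16481796e-01  1.44230151e+00  5.54474114e-05
  1.58400902e+00 -3.77694456e-02]
joint_velocities [-0.00163992  0.00119192 -0.00078345 -0.00203353 -0.00230549 -0.00014509]
joint_efforts [ 8.87503738e-04 -7.31992722e+01 -6.32491064e+01  5.97836583e-05
  6.39685328e-03  6.53499569e-05]
position [ 192.21290883 -646.8391392   230.54249576]
ee_rot [-2.51734067e+00  1.87818938e+00  1.41171788e-03]
force [0.2206772  0.2708596  0.16227842]
torque [-0.03797102 -0.04396053  0.01255268]
grip_width 0.9982212603175179
side {'K': array([[483.10377618,   0.        , 327.72060754],
       [  0.        , 483.10377618, 241.5939903 ],
       [  0.        ,   0.        ,   1.        ]]), 'dist_coeffs': array([-0.01847788,  0.        ,  0.        ,  0.        ,  0.        ]), 'R': array([[-0.98502741, -0.17042626, -0.02599803],
       [-0.05085093,  0.43131679, -0.90076635],
       [ 0.16472763, -0.88595751, -0.43352519]]), 't': array([ 404.62416108,   75.62955553, 1248.01246237])}
top {'K': array([[511.97707196,   0.        , 310.51659926],
       [  0.        , 511.97707196, 233.16512885],
       [  0.        ,   0.        ,   1.        ]]), 'dist_coeffs': array([-0.12382169,  0.        ,  0.        ,  0.        ,  0.        ]), 'R': array([[-0.04165437, -0.99913021, -0.00193473],
       [-0.97542824,  0.04108536, -0.21645263],
       [ 0.21634385, -0.00712901, -0.9762912 ]]), 't': array([ -14.03457937,  421.93722709, 1234.42818946])}
```

View pics/side0.png

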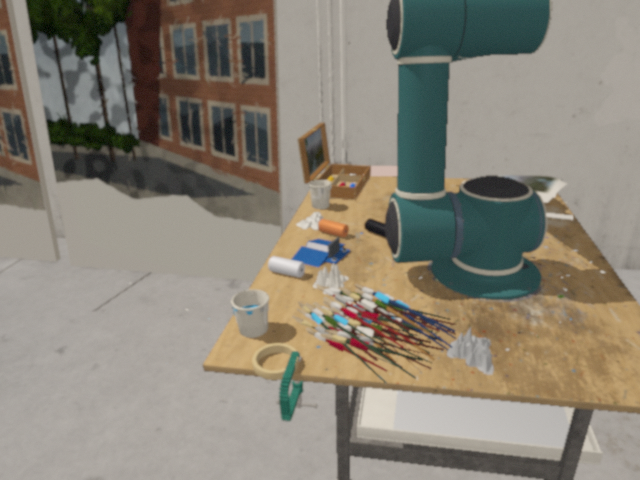

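View pics/top0.png

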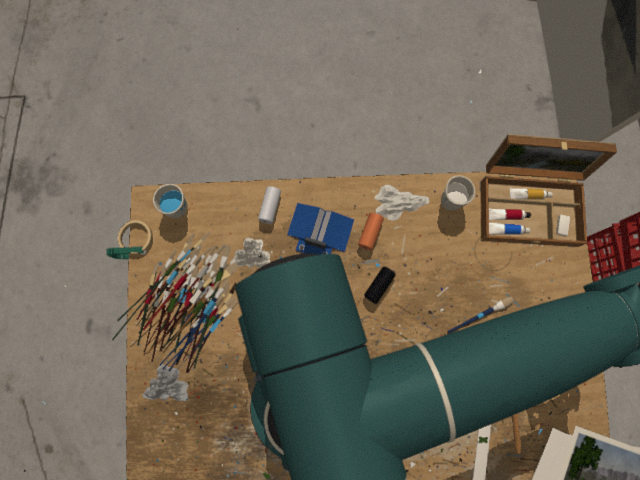

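Candidates in the top view: a silver-grey cylinder at (270,205), a copper one at (371,231) and a black one at (380,285). The silver one fits alu_bar. I'll confirm it in an enlarged crop.

```bash
python3 - <<'E'
import cv2
a=cv2.imread("pics/top0.png")[165:285,220:420]
cv2.imwrite("pics/top0c.png",cv2.resize(a,None,fx=4,fy=4,interpolation=cv2.INTER_CUBIC))
a=cv2.imread("pics/side0.png")[195:305,240:390]
cv2.imwrite("pics/side0c.png",cv2.resize(a,None,fx=5,fy=5,interpolation=cv2.INTER_CUBIC))
E
```

```text
(no output)
```

View pics/top0c.png

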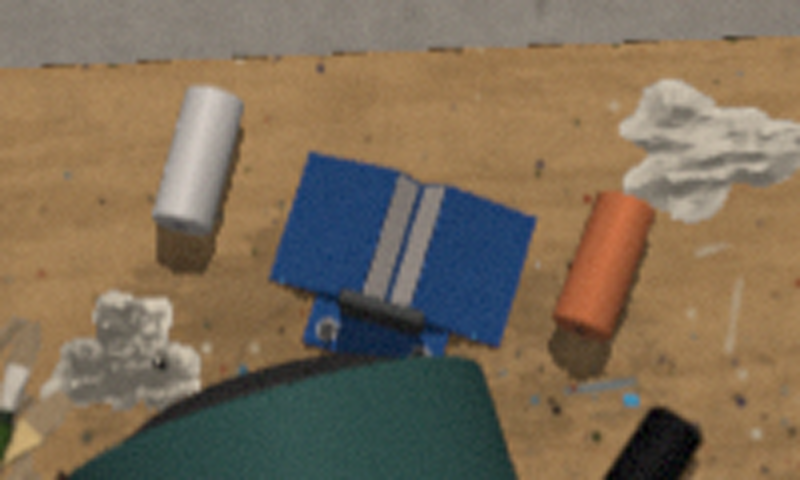

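View pics/side0c.png

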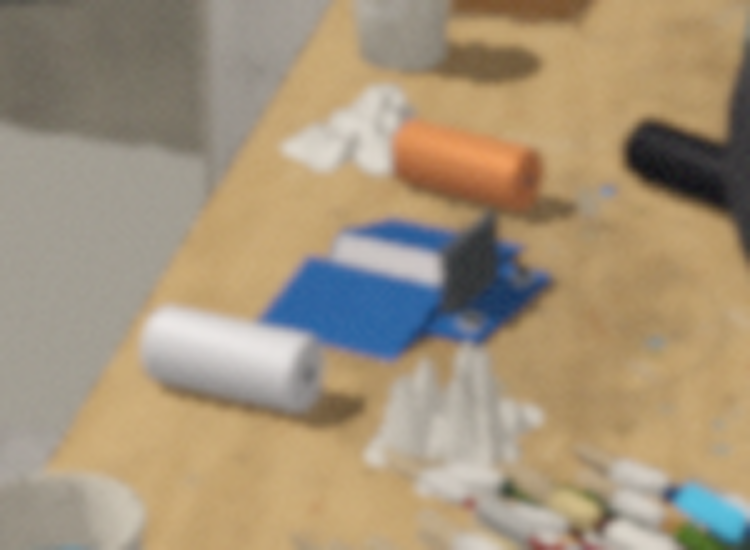

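```bash
cat > h.py <<'E'
import numpy as np,cv2
from scipy.optimize import least_squares,minimize
from workcell import r
CI={n:r.camera_info(n) for n in("side","top")}
def proj(n,X):
    c=CI[n]; rv,_=cv2.Rodrigues(c["R"])
    return cv2.projectPoints(np.asarray(X,float).reshape(-1,3),rv,c["t"],c["K"],c["dist_coeffs"])[0][:,0]
def unproj(n,px,z):
    c=CI[n]; u=cv2.undistortPoints(np.asarray(px,float).reshape(-1,1,2),c["K"],c["dist_coeffs"])[:,0]
    d=np.c_[u,np.ones(len(u))]@c["R"]; o=-c["R"].T@c["t"]
    return o+d*((z-o[2])/d[:,2])[:,None]
def cyl(x,y,yaw,z=20,R=20,L=90):
    a=np.linspace(0,2*np.pi,40)
    P=[]
    for s in(-L/2,L/2): P.append(np.c_[np.full(40,s),R*np.cos(a),R*np.sin(a)])
    P=np.vstack(P); c,s=np.cos(yaw),np.sin(yaw)
    return np.c_[x+c*P[:,0]-s*P[:,1],y+s*P[:,0]+c*P[:,1],z+P[:,2]]
def hull(n,P): return cv2.convexHull(proj(n,P).astype(np.float32))
def blk(x,y,yaw,P):
    P=np.asarray(P,float);c,s=np.cos(yaw),np.sin(yaw)
    return np.c_[x+c*P[:,0]-s*P[:,1],y+s*P[:,0]+c*P[:,1],P[:,2]]
def fitcyl(masks,p0,z=20):
    def cost(p):
        e=0
        for n,(m,roi) in masks.items():
            H=hull(n,cyl(*p,z=z)); S=8
            im=np.zeros(m.shape,np.uint8); cv2.fillConvexPoly(im,np.round(H*16).astype(np.int32),255,cv2.LINE_AA,4)
            e+=np.abs(im/255.-cv2.GaussianBlur(m.astype(float),(3,3),.5)).sum()
        return e
    b=minimize(cost,p0,method="Nelder-Mead",options=dict(initial_simplex=np.array([p0,np.add(p0,[12,0,0]),np.add(p0,[0,12,0]),np.add(p0,[0,0,.12])]),xatol=.05,fatol=.05))
    return b.x,b.fun
E
python3 - <<'E'
from h import *
crop=np.array([[310,152],[536,217],[500,347],[271,280]])/4+[220-.375,165-.375]
W=unproj("top",crop,0); print(W)
L=np.array([[45,78,0],[45,-78,0],[-45,-78,0],[-45,78,0]])
f=least_squares(lambda p:(proj("top",blk(*p,L))-crop).ravel(),[W[:,0].mean(),W[:,1].mean(),-.2]); print("blk",f.x,f.fun)
V=f.x
sil={}
for n,roi in(("top",(255,180,290,230)),("side",(262,250,310,284))):
    im=cv2.imread(f"pics/{n}0.png"); hsv=cv2.cvtColor(im,cv2.COLOR_BGR2HSV)
    m=np.zeros(im.shape[:2],bool); x0,y0,x1,y1=roi
    m[y0:y1,x0:x1]=((hsv[...,1]<65)&(hsv[...,2]>85))[y0:y1,x0:x1]
    if n=="top": m[:, :]&=(np.arange(480)>=184)[:,None]
    sil[n]=(m,roi); print(n,m.sum())
c0=unproj("top",[[270,205]],20)[0]
for k in(["top"],["side"],["top","side"]): 
    p,e=fitcyl({q:sil[q] for q in k},[c0[0],c0[1],-.2]); print(k,p,e)
o=[]
for n,(m,roi) in sil.items():
    im=cv2.imread(f"pics/{n}0.png"); S=5 if n=="side" else 4
    x0,y0,w,h=(240,195,150,110) if n=="side" else (220,165,200,120)
    c=cv2.resize(im[y0:y0+h,x0:x0+w],None,fx=S,fy=S)
    q=lambda P:np.int32(np.round((P-[x0,y0]+.5)*S))
    cv2.polylines(c,[q(hull(n,cyl(*p))[:,0])],1,(0,0,255))
    B=[[45,78,0],[45,17,18],[45,0,1.5],[45,-17,18],[45,-78,0],[-45,-78,0],[-45,-17,18],[-45,0,1.5],[-45,17,18],[-45,78,0]]
    cv2.polylines(c,[q(proj(n,blk(*V,B)))],1,(0,255,255))
    cv2.imwrite(f"pics/{n}0f.png",c)
E
```

```text
[[ 5.14901067e+02 -2.61886703e-01  0.00000000e+00]
 [ 4.64678276e+02 -1.46118509e+02  0.00000000e+00]
 [ 3.79534984e+02 -1.17773388e+02  0.00000000e+00]
 [ 4.29868491e+02  2.80904883e+01  0.00000000e+00]]
blk [ 4.47260370e+02 -5.90160668e+01 -3.29342103e-01] [-0.19214174 -0.05348414  0.48203063  0.00403166  0.19420374  0.02355878
 -0.48404182  0.00588352]
top 544
side 697
['top'] [ 5.06221564e+02  7.27510946e+01 -3.08173272e-01] 94.11178080032056
['side'] [ 5.08470928e+02  7.34639766e+01 -3.18557919e-01] 151.25662290380154
['top', 'side'] [ 5.07872319e+02  7.30946777e+01 -2.93016505e-01] 249.65563934127096
```

View pics/top0f.png

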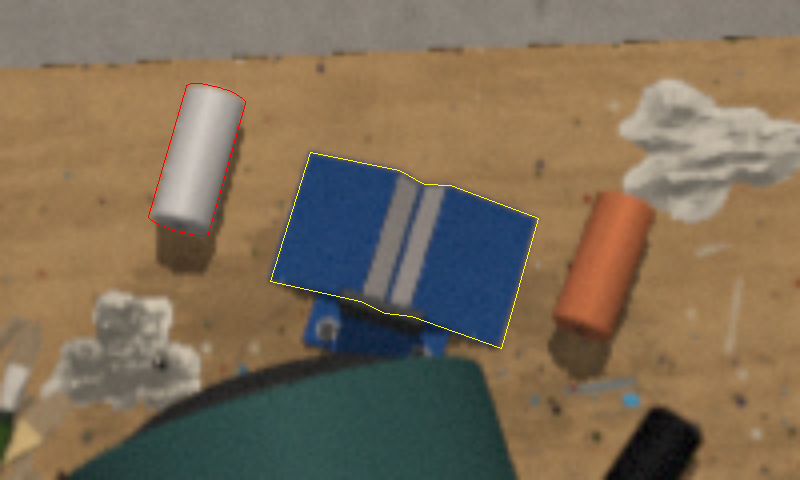

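View pics/side0f.png

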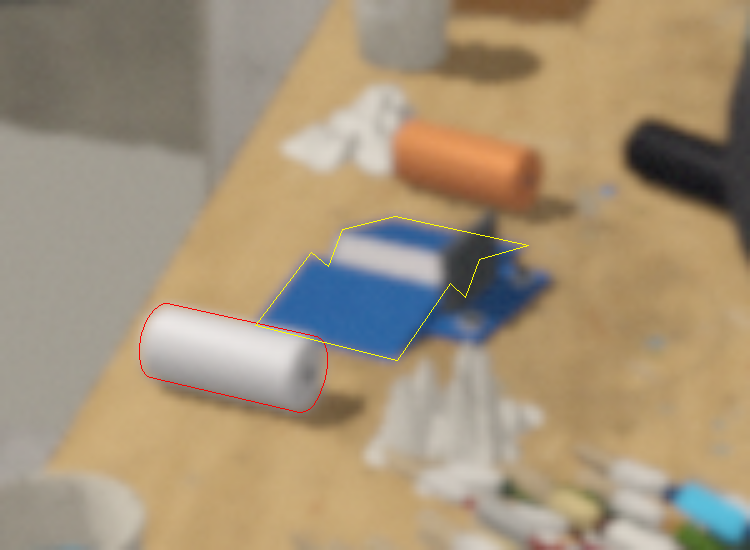

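The crop confirms it: alu_bar is the silver cylinder at (270,205), with the groove to its right at (320,228). The fits match the outlines within about 1 px. Next I work out the approach, with the tool x along the groove and the fingers on the far side of the bar.

```bash
cat >> h.py <<'E'
from scipy.spatial.transform import Rotation as Ro
V=np.array([447.3,-59.0,-.329])
def plan(bx,by,z,yaw=None,world=False):
    o=r.get_obs(); M=Ro.from_rotvec(o["ee_rot"]).as_matrix()
    t=np.array([bx,by,z]) if world else blk(*V,[[bx,by,z]])[0]
    d=M.T@(t-o["position"])
    y=np.arctan2(M[1,0],M[0,0]); yt=V[2] if yaw is None else yaw
    s=-(yt-y); s=(s+np.pi/2)%np.pi-np.pi/2
    print("tgt",t.round(1),"tool shift m",(d/1000).round(4),"spin",round(s,4),"toolx yaw",round(y,3),"axisz",M[:,2].round(3))
def where():
    o=r.get_obs(); c,s=np.cos(V[2]),np.sin(V[2]); d=o["position"]-[V[0],V[1],0]
    print("t",round(o["t"],2),"block",np.round([c*d[0]+s*d[1],-s*d[0]+c*d[1],d[2]],1),"F block",np.round([c*o["force"][0]+s*o["force"][1],-s*o["force"][0]+c*o["force"][1],o["force"][2]],1),"q",o["joint_positions"].round(2),"w",round(o["grip_width"],2))
E
python3 -c "
from h import *
plan(14,200,200); where()
print(unproj('top',[[170,200],[250,252],[458,192],[371,231],[400,200]],[0]))"
```

```text
tgt [525.2 125.7 200. ] tool shift m [-0.6457 -0.5392  0.0314] spin -0.953 toolx yaw -1.282 axisz [-0.     0.001 -1.   ]
t 0.1 block [ -51.5 -638.8  230.6] F block [ 0.  -0.1 -0.1] q [-1.32  0.12  1.44  0.    1.58 -0.04] w 1.0
[[ 537.2355831   337.67531899    0.        ]
 [ 388.08632712  125.93638707    0.        ]
 [ 527.13115964 -430.1602988     0.        ]
 [ 430.3603899  -189.3890597     0.        ]
 [ 510.9482005  -271.99311108    0.        ]]
```

```bash
python3 -m pendant '[[[-0.02,-0.017,0],-0.05],[[-0.055,-0.046,0],-0.12],[[-0.09,-0.075,0],-0.2],[[-0.128,-0.107,0],-0.3],[[-0.166,-0.139,0],-0.4],[[-0.204,-0.170,0],-0.5],[[-0.242,-0.202,0],-0.6],[[-0.28,-0.234,0],-0.7]]' 0.1 20; python3 -c "
from h import *
plan(14,200,200); where()"
```

```text
t: 0.9
position: [336.9, -310.1, 231.1]
ee_rot: [-3.011, 0.896, -0.0]
force: [1.6, -0.3, 0.7]
grip_width: 0.55
tgt [525.2 125.7 200. ] tool shift m [-0.0807 -0.4679  0.0311] spin -0.2494 toolx yaw -0.578 axisz [ 0.  0. -1.]
t 0.9 block [ -23.3 -273.3  231.1] F block [1.6 0.2 0.7] q [-0.8  -0.37  1.88  0.    1.63 -0.22] w 0.55
```

```bash
python3 -m pendant '[[[-0.008,-0.047,0],-0.03],[[-0.016,-0.094,0],-0.06],[[-0.024,-0.141,0],-0.1],[[-0.032,-0.188,0],-0.13],[[-0.04,-0.235,0],-0.16],[[-0.048,-0.282,0],-0.19],[[-0.056,-0.329,0],-0.22],[[-0.064,-0.372,0],-0.249]]';  python3 -m pendant '[[[-0.002,-0.04,0],0],[[-0.004,-0.075,0],0],[[-0.004,-0.095,0],0],[[-0.004,-0.095,0],0],[[-0.004,-0.095,0],0],[[-0.004,-0.095,0],0],[[-0.004,-0.095,0],0],[[-0.004,-0.095,0],0]]'; python3 - <<'E'
from h import *
plan(14,196,200); where()
for n in("side","top"):
    cv2.imwrite(f"pics/{n}1.png",r.snapshot(n)[:,:,::-1])
E
```

```text
t: 1.7
position: [488.1, 36.2, 231.2]
ee_rot: [3.099, -0.518, 0.0]
force: [-0.0, -1.3, -0.9]
grip_width: 0.544
t: 2.5
position: [515.0, 124.4, 231.5]
ee_rot: [-3.098, 0.522, -0.0]
force: [-0.6, 0.0, -0.4]
grip_width: 0.552
tgt [523.9 122.  200. ] tool shift m [ 0.0091 -0.0006  0.0315] spin -0.0049 toolx yaw -0.334 axisz [ 0.  0. -1.]
t 2.5 block [  4.8 195.4 231.5] F block [-0.5 -0.2 -0.4] q [ 0.19 -0.2   1.75 -0.    1.59  0.52] w 0.55
```

View pics/side1.png

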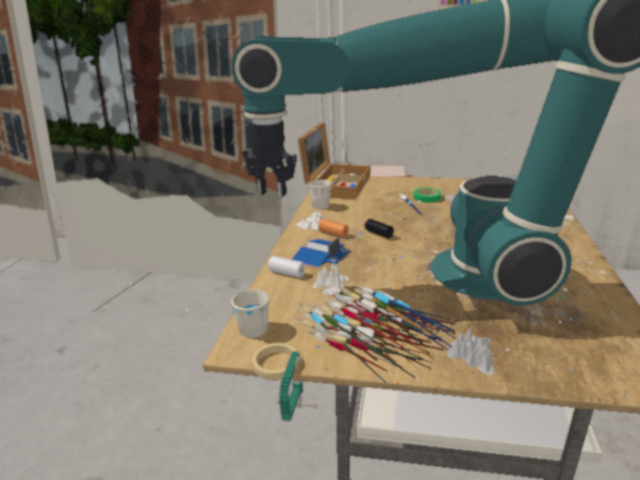

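View pics/top1.png

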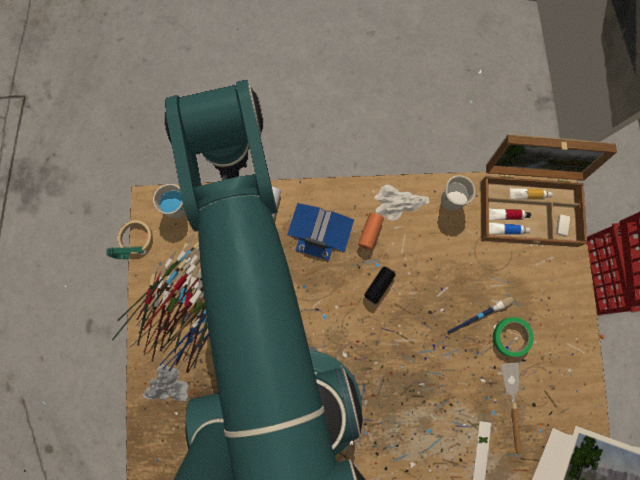

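The side view shows the gripper hanging behind the bar, at about (265,190), with the bar still at (287,267). The way down is clear, so I descend beside the bar.

```bash
python3 -m pendant '[[[0.004,0,0.03],-0.005],[[0.009,-0.001,0.07],-0.005],[[0.009,-0.001,0.11],-0.005],[[0.009,-0.001,0.15],-0.005],[[0.009,-0.001,0.18],-0.005],[[0.009,-0.001,0.205],-0.005],[[0.009,-0.001,0.218],-0.005],[[0.009,-0.001,0.223],-0.005]]'; python3 - <<'E'
from h import *
where()
for n in("side","top"):
    a=r.snapshot(n)[:,:,::-1]
    a=a[170:300,220:380] if n=="side" else a[160:280,200:360]
    cv2.imwrite(f"pics/{n}2.png",cv2.resize(a,None,fx=4,fy=4,interpolation=cv2.INTER_CUBIC))
E
```

```text
t: 3.4
position: [523.5, 122.8, 7.4]
ee_rot: [3.099, -0.513, -0.002]
force: [-0.3, -0.1, -0.2]
grip_width: 0.553
t 3.4 block [ 13.4 196.7   7.4] F block [-0.3 -0.2 -0.2] q [ 0.18 -0.02  1.97 -0.    1.2   0.51] w 0.55
```

View pics/side2.png

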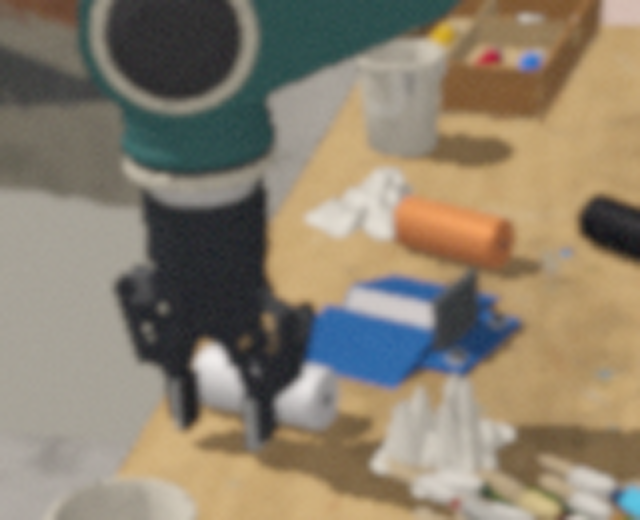

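View pics/top2.png

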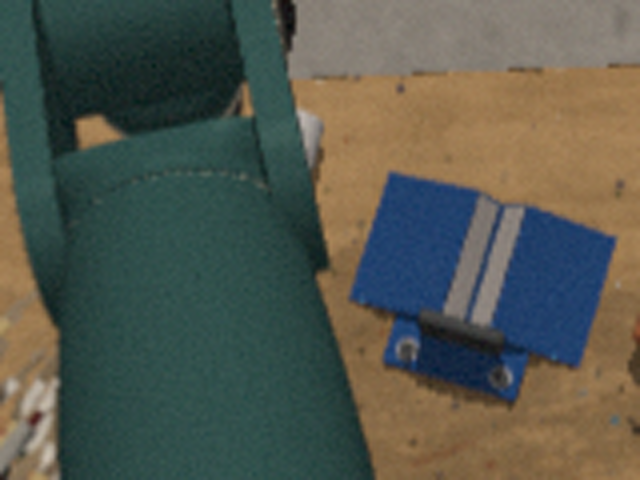

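```bash
python3 - <<'E'
from h import *
f=lambda P:((proj("side",blk(*V,P))-[220,170]+.5)*4).round(0).tolist()
print("tips",f([[13.4-30,196.7,10],[13.4+30,196.7,10]]))
im=cv2.imread("pics/side2.png")
yw=V[2]
for (x,y,yaw) in [(507.9,73.1,-.293),(508,75,-.25)]:
    H=(hull("side",cyl(x,y,yaw))[:,0]-[220,170]+.5)*4
    cv2.polylines(im,[np.int32(H)],1,(0,0,255) if yaw<-.27 else (0,255,0))
for p in f([[13.4-30,196.7,10],[13.4+30,196.7,10]]): cv2.circle(im,(int(p[0]),int(p[1])),4,(0,255,255),-1)
B=[[45,78,0],[45,17,18],[45,0,1.5],[45,-17,18],[45,-78,0],[-45,-78,0],[-45,-17,18],[-45,0,1.5],[-45,17,18],[-45,78,0]]
cv2.polylines(im,[np.int32(f(B))],1,(0,255,255))
cv2.imwrite("pics/side2b.png",im)
E
```

```text
tips [[263.0, 446.0], [185.0, 425.0]]
```

View pics/side2b.png

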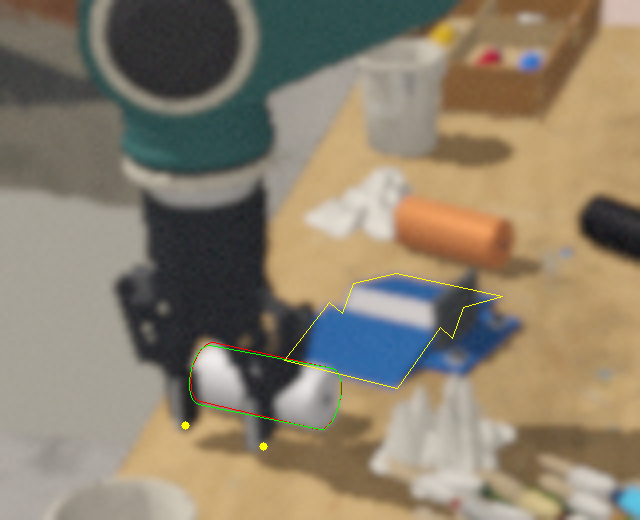

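The overlay agrees with both the fingers and the bar, with a gap of about 20 mm. I start the side push along tool +y, slowly.

```bash
python3 -m pendant '[[[0,0.004,0],0],[[0,0.009,0],0],[[0,0.013,0],0],[[0,0.016,0],0],[[0,0.019,0],0],[[0,0.022,0],0],[[0,0.025,0],0],[[0,0.028,0],0]]'; python3 -c "
from h import *
where()"; python3 -m pendant '[[[0,0.004,0],0],[[0,0.008,0],0],[[0,0.012,0],0],[[0,0.016,0],0],[[0,0.020,0],0],[[0,0.024,0],0],[[0,0.028,0],0],[[0,0.032,0],0]]'; python3 - <<'E'
from h import *
where()
for n in("side",):
    a=r.snapshot(n)[:,:,::-1]
    a=a[170:300,220:380]
    cv2.imwrite(f"pics/{n}3.png",cv2.resize(a,None,fx=4,fy=4,interpolation=cv2.INTER_CUBIC))
E
```

```text
t: 4.3
position: [514.8, 96.3, 8.3]
ee_rot: [3.099, -0.513, 0.0]
force: [-0.1, 0.6, 0.6]
grip_width: 0.548
t 4.3 block [ 13.7 168.8   8.3] F block [-0.3  0.6  0.6] q [ 0.14 -0.06  2.   -0.    1.2   0.46] w 0.55
t: 5.1
position: [504.5, 65.9, 8.3]
ee_rot: [-3.099, 0.513, -0.0]
force: [0.2, 0.2, 0.7]
grip_width: 0.551
t 5.1 block [ 13.8 136.7   8.3] F block [0.1 0.2 0.7] q [ 0.08 -0.09  2.03 -0.    1.21  0.41] w 0.55
```

View pics/side3.png

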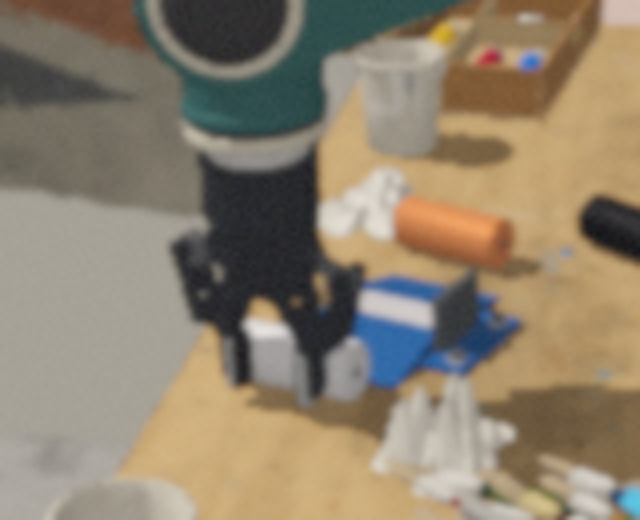

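```bash
python3 - <<'E'
from h import *
im=cv2.imread("pics/side3.png")
for bx,col in((14,(0,0,255)),(6,(0,255,0))):
    c=blk(*V,[[bx,106,20]])[0]
    H=(hull("side",cyl(c[0],c[1],V[2]))[:,0]-[220,170]+.5)*4
    cv2.polylines(im,[np.int32(H)],1,col)
cv2.imwrite("pics/side3b.png",im[200:450,150:550].repeat(2,0).repeat(2,1))
E
```

```text
(no output)
```

View pics/side3b.png

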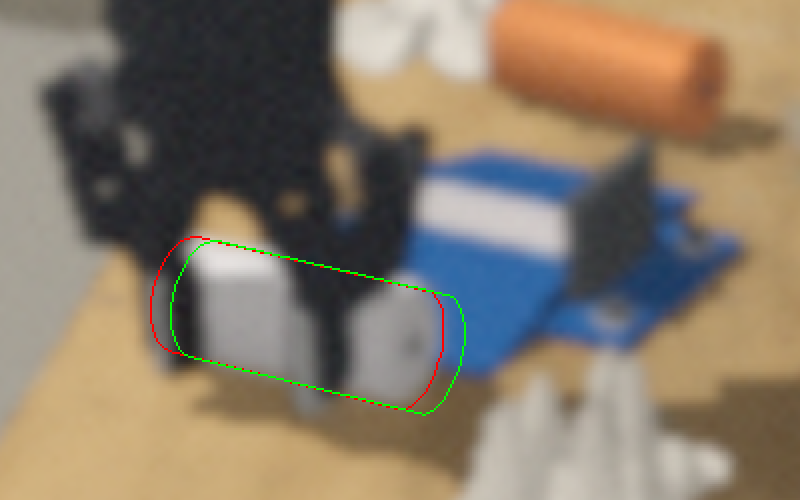

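The overlay puts the bar at block x≈14, in line with the fingers and clear of the stop. I continue up the ramp and raise the fingers with it.

```bash
python3 -m pendant '[[[0,0.004,0],0],[[0,0.008,0],0],[[0,0.012,0],0],[[0,0.016,0],0],[[0,0.020,0],0],[[0,0.024,0],0],[[0,0.028,-0.001],0],[[0,0.032,-0.002],0]]'; python3 -c "
from h import *
where()"; python3 -m pendant '[[[0,0.004,-0.001],0],[[0,0.008,-0.002],0],[[0,0.012,-0.003],0],[[0,0.016,-0.004],0],[[0,0.020,-0.005],0],[[0,0.024,-0.006],0],[[0,0.028,-0.007],0],[[0,0.032,-0.008],0]]'; python3 - <<'E'
from h import *
where()
for n in("side",):
    a=r.snapshot(n)[:,:,::-1]
    a=a[170:300,220:380]
    cv2.imwrite(f"pics/{n}4.png",cv2.resize(a,None,fx=4,fy=4,interpolation=cv2.INTER_CUBIC))
E
```

```text
t: 5.95
position: [494.3, 35.8, 10.6]
ee_rot: [-3.099, 0.513, -0.0]
force: [1.7, 4.5, 2.3]
grip_width: 0.549
t 5.95 block [ 13.9 104.9  10.6] F block [0.1 4.8 2.3] q [ 0.02 -0.13  2.05  0.    1.21  0.35] w 0.55
t: 6.75
position: [483.9, 5.3, 18.4]
ee_rot: [-3.099, 0.513, 0.0]
force: [1.8, 3.6, 1.7]
grip_width: 0.55
t 6.75 block [13.8 72.7 18.4] F block [0.5 4.  1.7] q [-0.04 -0.16  2.07  0.    1.23  0.29] w 0.55
```

View pics/side4.png

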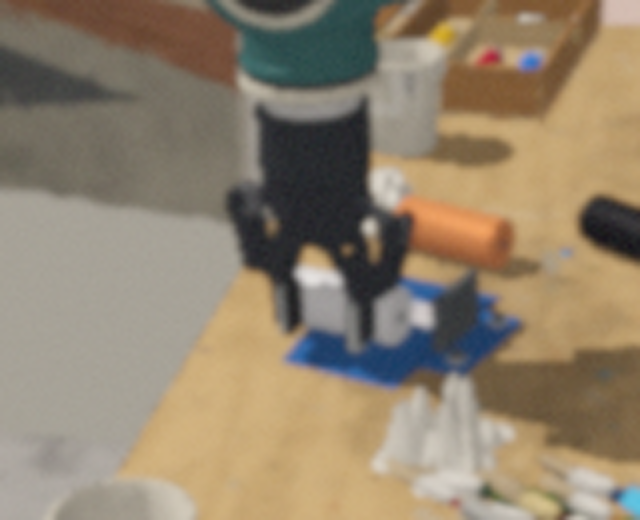

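The bar is on the ramp between the fingers and the groove, at 4 N, and the stop is clear. I go slower for the crest.

```bash
python3 -m pendant '[[[0,0.003,-0.001],0],[[0,0.006,-0.002],0],[[0,0.009,-0.002],0],[[0,0.012,-0.003],0],[[0,0.015,-0.003],0],[[0,0.018,-0.004],0],[[0,0.020,-0.004],0],[[0,0.022,-0.004],0]]'; python3 - <<'E'
from h import *
where()
for n in("side",):
    a=r.snapshot(n)[:,:,::-1]
    a=a[170:300,220:380]
    cv2.imwrite(f"pics/{n}5.png",cv2.resize(a,None,fx=4,fy=4,interpolation=cv2.INTER_CUBIC))
E
```

```text
t: 7.6
position: [476.7, -15.6, 22.1]
ee_rot: [3.099, -0.513, -0.001]
force: [0.3, 0.1, -0.9]
grip_width: 0.549
t 7.6 block [13.7 50.6 22.1] F block [ 0.2  0.1 -0.9] q [-0.09 -0.18  2.08 -0.    1.24  0.24] w 0.55
```

View pics/side5.png

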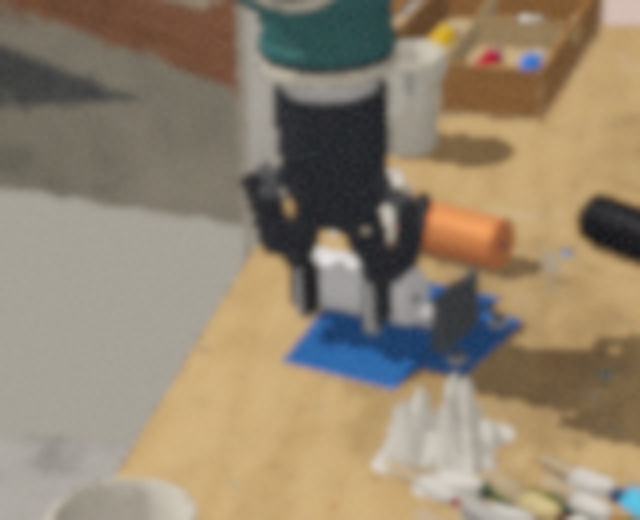

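The force has fallen to about 0, so the bar has probably tipped over. I nudge 6 mm more, which still leaves a gap to a seated bar, and then check.

```bash
python3 -m pendant '[[[0,0.001,0],0],[[0,0.002,0],0],[[0,0.003,0],0],[[0,0.004,0],0],[[0,0.005,0],0],[[0,0.006,0],0],[[0,0.006,0],0],[[0,0.006,0],0]]'; python3 - <<'E'
from h import *
where()
for n in("side",):
    a=r.snapshot(n)[:,:,::-1]
    a=a[210:280,270:370]
    a=np.ascontiguousarray(cv2.resize(a,None,fx=7,fy=7,interpolation=cv2.INTER_CUBIC))
    for by,z,col in((0,30,(0,0,255)),(14,37.5,(0,255,0))):
        c=blk(*V,[[14,by,z]])[0]
        H=(hull("side",cyl(c[0],c[1],V[2],z=z))[:,0]-[270,210]+.5)*7
        cv2.polylines(a,[np.int32(H)],1,col)
    cv2.imwrite(f"pics/{n}6.png",a)
E
```

```text
t: 8.45
position: [474.9, -20.9, 22.3]
ee_rot: [-3.099, 0.513, 0.0]
force: [0.2, 0.2, 0.4]
grip_width: 0.551
t 8.45 block [13.8 45.  22.3] F block [0.2 0.2 0.4] q [-0.1  -0.19  2.09  0.    1.24  0.23] w 0.55
```

View pics/side6.png

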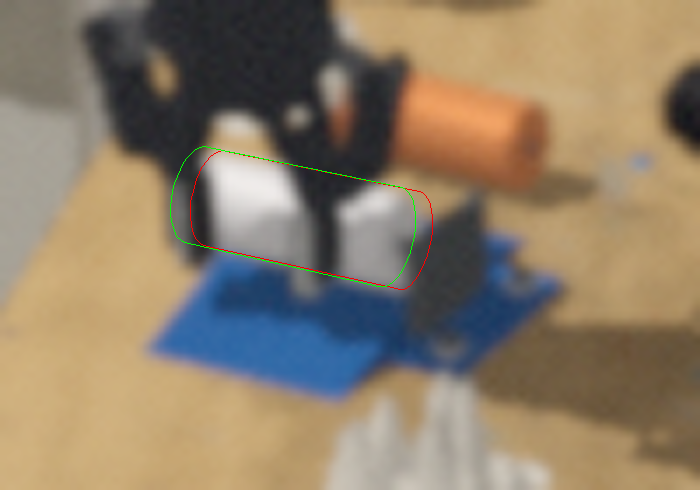

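It looks seated. I back off, raise, shut the fingers and move beyond the far end, then check.

```bash
python3 -m pendant '[[[0,-0.005,0],0],[[0,-0.012,0],0],[[0,-0.012,-0.03],0],[[0,-0.012,-0.07],0],[[0,-0.01,-0.1],0],[[0.03,-0.01,-0.13],0],[[0.07,-0.01,-0.13],0],[[0.11,-0.01,-0.13],0]]';  python3 -m pendant '[[[0,0,0],0],[[0,0.02,0],0],[[0,0.045,0],0],[[0,0.055,0],0],[[0,0.055,0],0],[[0,0.055,0],0],[[0,0.055,0],0],[[0,0.055,0],0]]' -1 20; python3 - <<'E'
from h import *
where(); plan(110,0,150)
for n in("side","top"):
    a=r.snapshot(n)[:,:,::-1]; cv2.imwrite(f"pics/{n}7full.png",a)
    x0,y0,w,h=(250,190,150,110) if n=="side" else (260,170,150,110)
    a=np.ascontiguousarray(cv2.resize(a[y0:y0+h,x0:x0+w],None,fx=5,fy=5,interpolation=cv2.INTER_CUBIC))
    for bx,col in((14,(0,0,255)),):
        c=blk(*V,[[bx,0,30]])[0]
        H=(hull(n,cyl(c[0],c[1],V[2],z=30))[:,0]-[x0,y0]+.5)*5
        cv2.polylines(a,[np.int32(H)],1,col)
    cv2.imwrite(f"pics/{n}7.png",a)
E
```

```text
t: 9.3
position: [584.2, -46.6, 153.7]
ee_rot: [-3.099, 0.512, -0.004]
force: [-0.4, 0.7, 0.8]
grip_width: 0.55
t: 10.1
position: [564.8, -98.2, 152.3]
ee_rot: [-3.1, 0.512, -0.0]
force: [0.1, 0.0, 0.6]
grip_width: 0.002
t 10.1 block [123.8   0.9 152.3] F block [0.1 0.  0.6] q [-0.22 -0.07  1.76  0.    1.45  0.11] w 0.0
tgt [551.4 -94.5 150. ] tool shift m [-0.0138  0.0008  0.0023] spin 0.0017 toolx yaw -0.327 axisz [ 0.  0. -1.]
```

View pics/side7.png

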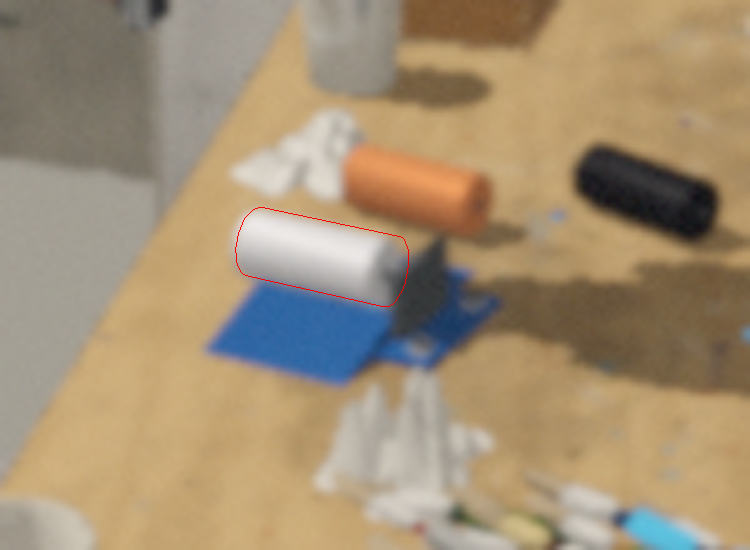

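View pics/top7.png

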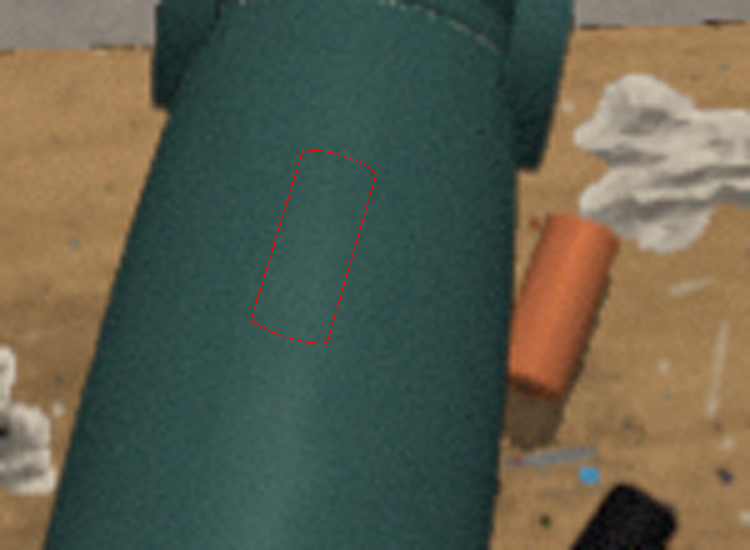

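The side view shows the bar lying in the groove, end to end from (240,240) to (405,270) in the crop, with a small gap to the dark stop. I lower the shut fingers beyond its far end.

```bash
python3 -m pendant '[[[-0.005,0.001,0.02],0],[[-0.01,0.001,0.055],0],[[-0.014,0.001,0.09],0],[[-0.014,0.001,0.11],0],[[-0.014,0.001,0.12],0],[[-0.014,0.001,0.127],0],[[-0.014,0.001,0.127],0],[[-0.014,0.001,0.127],0]]'; python3 - <<'E'
from h import *
where()
a=r.snapshot("side")[:,:,::-1]
cv2.imwrite(f"pics/side8.png",cv2.resize(a[170:290,220:380],None,fx=5,fy=5,interpolation=cv2.INTER_CUBIC))
E
```

```text
t: 11.0
position: [551.6, -95.5, 26.4]
ee_rot: [3.099, -0.513, 0.002]
force: [0.1, 0.8, 1.1]
grip_width: 0.005
t 11.0 block [110.5  -0.8  26.4] F block [-0.1  0.8  1.1] q [-0.22  0.    1.91  0.    1.23  0.11] w 0.01
```

View pics/side8.png

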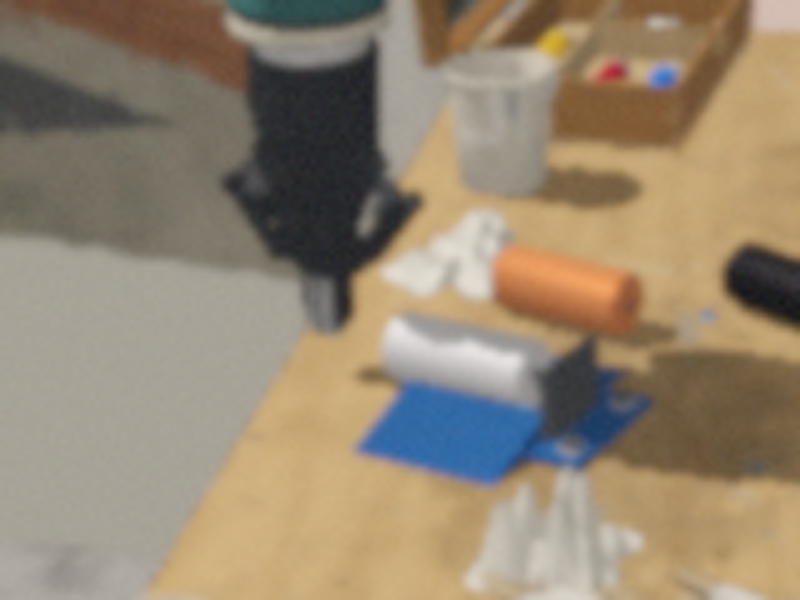

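```bash
python3 -m pendant '[[[-0.005,0,0],0],[[-0.01,0,0],0],[[-0.015,0,0],0],[[-0.02,0,0],0],[[-0.023,0,0],0],[[-0.026,0,0],0],[[-0.028,0,0],0],[[-0.030,0,0],0]]'; python3 -c "
from h import *
where()";  python3 -m pendant '[[[-0.001,0,0],0],[[-0.002,0,0],0],[[-0.003,0,0],0],[[-0.004,0,0],0],[[-0.005,0,0],0],[[-0.006,0,0],0],[[-0.007,0,0],0],[[-0.008,0,0],0]]'; python3 - <<'E'
from h import *
where()
a=r.snapshot("side")[:,:,::-1]
cv2.imwrite(f"pics/side9.png",cv2.resize(a[190:290,260:380],None,fx=6,fy=6,interpolation=cv2.INTER_CUBIC))
E
```

```text
t: 11.85
position: [522.5, -85.6, 25.3]
ee_rot: [3.099, -0.513, 0.0]
force: [0.1, 0.1, -0.4]
grip_width: 0.0
t 11.85 block [79.8 -0.9 25.3] F block [ 0.   0.1 -0.4] q [-0.21 -0.07  1.97 -0.    1.23  0.12] w 0.0
t: 12.65
position: [515.0, -83.1, 25.3]
ee_rot: [3.099, -0.513, 0.0]
force: [1.6, 0.2, -1.2]
grip_width: -0.002
t 12.65 block [71.9 -0.9 25.3] F block [ 1.5  0.7 -1.2] q [-0.21 -0.08  1.99  0.    1.24  0.12] w -0.0
```

View pics/side9.png

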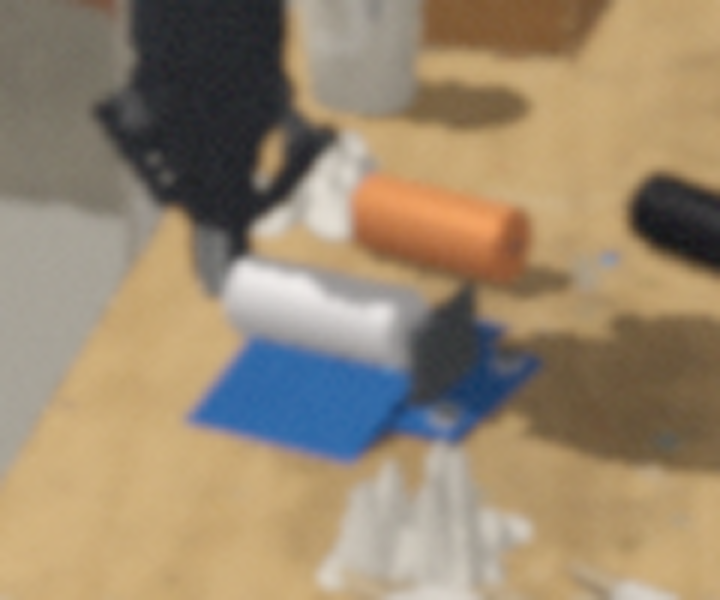

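In contact at 1.5 N and sliding. I continue.

```bash
python3 -m pendant '[[[-0.001,0,0],0],[[-0.002,0,0],0],[[-0.003,0,0],0],[[-0.004,0,0],0],[[-0.005,0,0],0],[[-0.006,0,0],0],[[-0.007,0,0],0],[[-0.008,0,0],0]]'; python3 - <<'E'
from h import *
where()
a=r.snapshot("side")[:,:,::-1]
cv2.imwrite(f"pics/side10.png",cv2.resize(a[190:290,260:380],None,fx=6,fy=6,interpolation=cv2.INTER_CUBIC))
E
```

```text
t: 13.5
position: [507.4, -80.5, 25.3]
ee_rot: [-3.099, 0.513, -0.0]
force: [2.4, -0.9, 0.3]
grip_width: 0.0
t 13.5 block [63.8 -0.9 25.3] F block [ 2.6 -0.1  0.3] q [-0.21 -0.1   2.01  0.    1.24  0.12] w 0.0
```

View pics/side10.png

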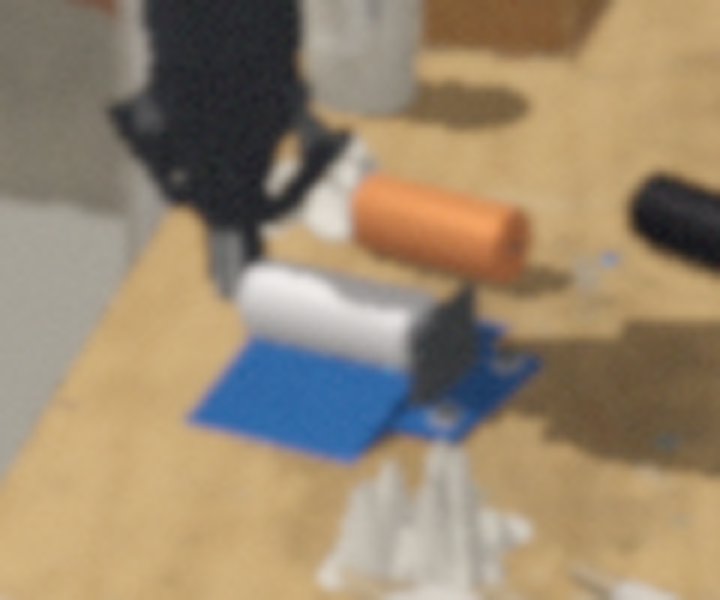

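```bash
for i in 1; do python3 -m pendant '[[[-0.0003,0,0],0],[[-0.0006,0,0],0],[[-0.0009,0,0],0],[[-0.0012,0,0],0],[[-0.0015,0,0],0],[[-0.0018,0,0],0],[[-0.002,0,0],0],[[-0.002,0,0],0]]'; done; python3 -c "
from h import *
where()"
```

```text
t: 14.35
position: [505.5, -79.9, 25.3]
ee_rot: [-3.099, 0.513, 0.0]
force: [1.9, -0.8, 0.3]
grip_width: -0.002
t 14.35 block [61.9 -0.9 25.3] F block [ 2.  -0.1  0.3] q [-0.21 -0.11  2.01  0.    1.24  0.12] w -0.0
```

```bash
python3 -m pendant '[[[-0.0002,0,0],0],[[-0.0004,0,0],0],[[-0.0006,0,0],0],[[-0.0008,0,0],0],[[-0.001,0,0],0],[[-0.0012,0,0],0],[[-0.0014,0,0],0],[[-0.0015,0,0],0]]';  python3 -c "
from h import *
where()"
```

```text
t: 15.15
position: [504.1, -79.4, 25.3]
ee_rot: [3.099, -0.513, 0.0]
force: [1.8, -0.2, 0.2]
grip_width: -0.003
t 15.15 block [60.4 -0.9 25.3] F block [1.8 0.4 0.2] q [-0.21 -0.11  2.01 -0.    1.24  0.12] w -0.0
```

Still sliding at about 2 N with no rise at the stop yet. I keep going in small steps.

```bash
python3 -m pendant '[[[-0.0002,0,0],0],[[-0.0004,0,0],0],[[-0.0006,0,0],0],[[-0.0008,0,0],0],[[-0.001,0,0],0],[[-0.0012,0,0],0],[[-0.0014,0,0],0],[[-0.0015,0,0],0]]';  python3 - <<'E'
from h import *
where()
a=r.snapshot("side")[:,:,::-1]
cv2.imwrite(f"pics/side11.png",cv2.resize(a[225:275,290:360],None,fx=11,fy=11,interpolation=cv2.INTER_CUBIC))
E
```

```text
t: 15.95
position: [502.8, -78.9, 25.3]
ee_rot: [3.099, -0.513, 0.0]
force: [3.6, -1.3, 0.2]
grip_width: 0.002
t 15.95 block [59.  -0.9 25.3] F block [ 3.9 -0.1  0.2] q [-0.21 -0.11  2.02 -0.    1.24  0.12] w 0.0
```

View pics/side11.png

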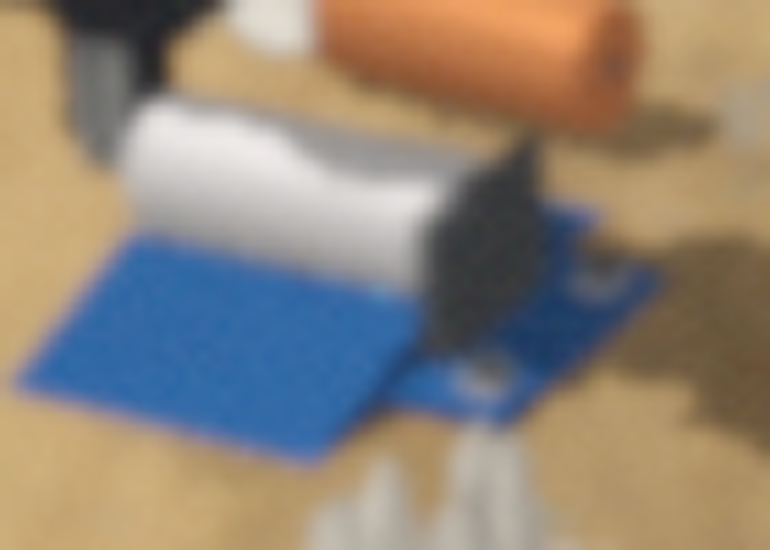

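```bash
python3 -m pendant '[[[-0.0001,0,0],0],[[-0.0002,0,0],0],[[-0.0003,0,0],0],[[-0.0004,0,0],0],[[-0.0005,0,0],0],[[-0.0006,0,0],0],[[-0.0006,0,0],0],[[-0.0006,0,0],0]]';  python3 -c "
from h import *
where()"
```

```text
t: 16.8
position: [502.7, -78.9, 25.6]
ee_rot: [3.099, -0.513, 0.002]
force: [8.7, -2.9, -1.7]
grip_width: 0.001
t 16.8 block [58.9 -1.  25.6] F block [ 9.1  0.  -1.7] q [-0.21 -0.11  2.02 -0.    1.24  0.12] w 0.0
```

The force climbed to 9 N with no motion, so the bar is against the stop. I retreat straight back, then up and aside for a check.

```bash
python3 -m pendant '[[[0.002,0,0],0],[[0.008,0,0],0],[[0.02,0,0],0],[[0.035,0,0],0],[[0.04,0,-0.03],0],[[0.04,0,-0.07],0],[[0.04,0,-0.11],0],[[0.04,0,-0.15],0]]';  python3 -m pendant '[[[0,-0.02,-0.02],0],[[0,-0.06,-0.04],0],[[0,-0.1,-0.06],0],[[0,-0.15,-0.06],0],[[0,-0.19,-0.06],0],[[0,-0.22,-0.06],0],[[0,-0.22,-0.06],0],[[0,-0.22,-0.06],0]]'; python3 - <<'E'
from h import *
where()
for n in("side","top"):
    a=r.snapshot(n)[:,:,::-1]; cv2.imwrite(f"pics/{n}12full.png",a)
    x0,y0,w,h=(290,225,70,50) if n=="side" else (270,180,90,80)
    S=10 if n=="side" else 7
    cv2.imwrite(f"pics/{n}12.png",cv2.resize(a[y0:y0+h,x0:x0+w],None,fx=S,fy=S,interpolation=cv2.INTER_CUBIC))
E
```

```text
t: 17.6
position: [540.5, -91.8, 176.8]
ee_rot: [-3.099, 0.513, 0.001]
force: [0.7, -0.0, -0.2]
grip_width: -0.002
t: 18.4
position: [611.4, 117.1, 234.7]
ee_rot: [3.099, -0.511, -0.002]
force: [-0.4, 0.5, -0.2]
grip_width: -0.0
t 18.4 block [ 98.4 219.6 234.7] F block [-0.5  0.3 -0.2] q [ 0.15  0.    1.56 -0.    1.59  0.48] w -0.0
```

View pics/side12.png

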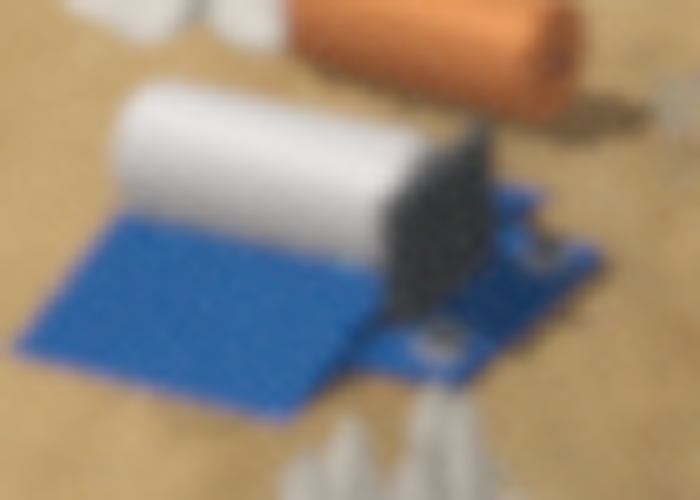

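View pics/top12full.png

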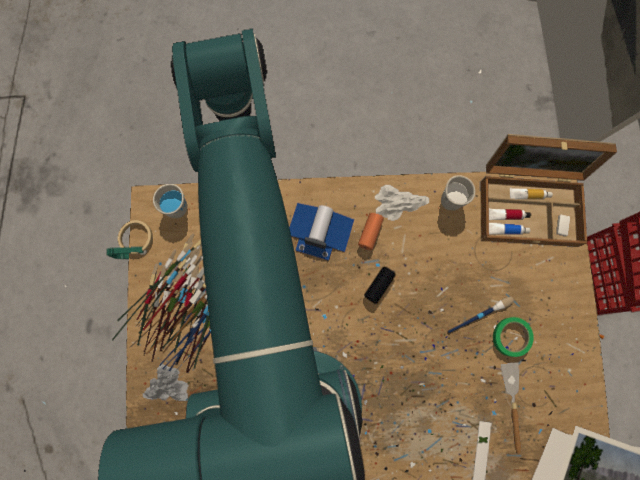

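View pics/top12.png

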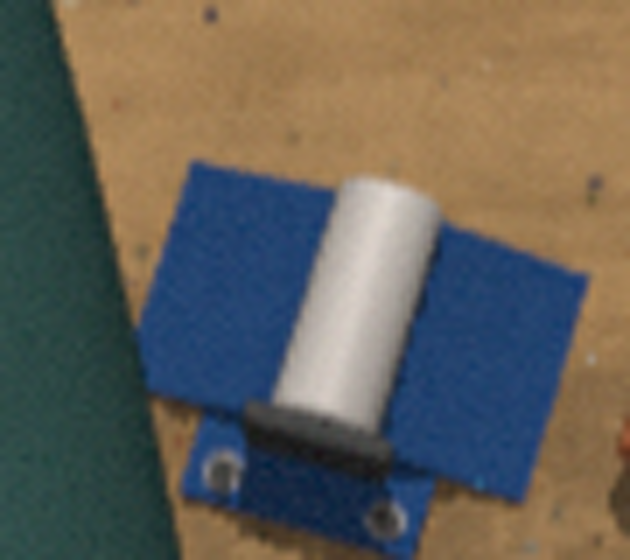

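Both views show the bar in the groove with its near end flush against the dark stop (top crop: bar from (390,185) to (330,415), stop at (315,440)). The copper bar (371,231) and the pots (170,200) and (458,192) are where they were. Handing in.

```bash
python3 -c "
from workcell import r
print(r.sign_off())"
```

```text
the job is handed in; nothing more can be done
None
```

The silver bar is in the V-block's groove with its near end against the end stop, and I handed the job in after about 18.5 s of the 54 s allowed.

- **Rolling:** I pushed the bar by its side with both fingertips, along the bench, up the ramp and over the crest. Force readings on this stretch were about 5 N at most.
- **Sliding:** I pushed the far end with the shut fingers, and the bar slid about 15 mm at around 2 N. At the stop the force rose to 9 N with no further movement.
- **Last checks:** After the arm withdrew, both cameras showed the bar lying in the groove, flush against the stop. The tool force was near zero. By eye in the top view, the copper bar and both pots were where they started.
- **Disagreement:** The block outline I fitted from the top camera sat about 2 mm off in the side view, which is within the stated calibration. For that reason I judged the stop contact by force and the final pictures, not by computed position.

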